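# Unstack the pile into its fitted trays

## Robot

A 6-joint arm with a two-finger parallel gripper is mounted at the origin on a cart in front of the work surface, level with it; the furniture and walls round the work are solid. World frame = base frame: x ahead of the robot, y to its left, z up, the work surface at z = 0. Lengths are in mm, angles in degrees, forces in N, time in s.
With the tool pointing down it reaches from about 350 to 875 mm from the base axis. Payload 15.5 kg.
Tool frame: the origin (TCP) lies midway between the tips of the shut fingers; the grasp point (between the pads) lies 19 mm behind it; z points along the fingers, y is the direction in which the jaws open and shut (so a half turn about z gives the same grasp; the last joint's range is limited). The gripper opens to 85 mm and grips with 20 to 120 N. Pads are 22 mm wide; open, the fingers measure 114 mm over their backs; the gripper's body (76 mm by 85 mm) begins 54 mm behind the grasp point. The pads swing forward as they close: fully open they stand 13 mm farther back than shut.
Start: joints at [63.169, 28.281, 77.091, -0, 74.628, -5.472], TCP at [227.636, 582.073, 231.277] pointing down, gripper open.
Joint ranges: [-166.48, 166.48], [-47.26, 123.95], [12.59, 153.08], [-70.14, 250.14], [6.76, 159.57], [-176.63, 176.63]. Speed limits (degrees/s): [108.29, 108.29, 147.25, 172.46, 172.46, 172.46].

## Interface

Orientations are given as [roll, pitch, yaw] about the fixed x, y, z axes, in that order (R = Rz(yaw) Ry(pitch) Rx(roll)).
In Python, from rig import manip, optics gives the robot as it stands.
- The arm moves only by the tool move_arm, never from a script. Its argument "increments" is a list of rows, each a list of 5 numbers: the opening in per cent of the stroke, from 0 (shut) to 100 (fully open), then the shift along the tool's x, y, z in mm, then the turn about the tool's z in degrees. A call has 1 to 20 rows; each row shifts and turns the commanded pose from where the row before left it, along the tool's axes as they then stand; what a row does not reach is not made up. A row lasts 1/8 s, in which the tool goes at most 62.5 mm and 10.7 degrees, less where a joint would pass 70% of its speed; a pose out of reach is approached as far as the arm can. A call with a gripper value outside its range is refused whole. The fingers move at their own pace and stop on an object; "squeeze" is the grip in N (left out, the last holds). Time passes only in rows, so rows that do not move let the fingers close. It gives the time, the measured TCP pose, the force and the opening at its end, in the units of the state.
- manip.sense(): the state, without advancing time (a new reading comes with each control period).
- optics.get_image(name): name is "scene" or "top" or "wrist"; returns a dict with "color" (400x640x3 uint8, red, green, blue), "depth" (400x640 float32, mm along the optical axis (not along the pixel's ray), 0 where there is no reading), "vertical_fov" (degrees; the focal length in pixels is half the picture's height over the tangent of half this angle, whatever the lens; pixels are square), "cx", "cy" (the principal point, pixels), "rvec" (rotation vector, rad) and "tvec" (3), from world to camera coordinates, as OpenCV has them. Camera axes: x right, y down, z forward; pixel columns grow to the right and rows downward; lengths in mm; the calibration is good to about 2 mm. The wrist camera is an equidistant fisheye: a pixel r from the principal point sees the ray r / f radians off the axis. A picture is of the moment at which its call begins.
- manip.finish_job(): hands the job in, once; it reports no verdict.
The state is a dict: "t": time; "qpos": joint angles; "dq": joint speeds; "tau": joint torques, N m; "tcp_pos": TCP position; "orientation": TCP orientation; "wrist_force": force on the tool from outside, world axes, zero at the start; "ft_torque": the same for the moment, N m; "width": finger opening in mm.
Only numpy, scipy, OpenCV 4.12 (cv2) and the standard library are available. Lean on these libraries where they do the work, as an engineer would, in place of code of your own. Each camera call takes 0.05 s, during which the arm holds its last target.

## Task

Take the pile on the bench apart from the top down, one thing at a time, and lay each thing flat in the tray made for it, long side along long side: the small beech block in the yellow-lined tray, then the screw box in the blue-lined tray, then the cork sanding block in the red-lined tray, and last the oak block in the green-lined tray. Leave them all released and lying still inside their rims, and do not disturb the yellow tape measure.

Things in the scene. Friction and masses are not known exactly. Their poses are not given: they have to be found in the camera images.
- beech_block: Small light-brown beech block, 50 x 80 x 40 mm high, about 0.09 kg. On top of the pile at the start, crosswise over the screw box. Loose. Origin: centre of its underside; x along the short side, y along the long side, z up. 
- screw_box: Closed cardboard box of screws with a blue lid, 61 x 91 x 46 mm high, about 0.5 kg. Third from the bottom of the pile, crosswise over the cork block. Loose. Origin: centre of its underside; x along the short side, y along the long side, z up. 
- cork_block: Reddish-brown cork sanding block wrapped in abrasive paper, 63 x 110 x 31 mm high (60 mm wide to the grip), 0.06 kg. Second from the bottom of the pile, crosswise over the oak block. Loose. Origin: centre of its underside (the solid underside lies 1 mm above it); x along the short side, y along the long side, z up. 
- oak_block: Dark brown oak block, 60 x 140 x 30 mm high, about 0.14 kg. Bottom of the pile, lying flat on the bench. Loose. Origin: centre of its underside; x along the short side, y along the long side, z up. 
- yellow_tray: Fixed low plywood tray with a yellow lining, inside 66 x 96 mm, outside 82 x 112 mm. Origin: centre of its underside on the bench; x along the short side, y along the long side. The lining's top is 6 mm above the bench; the light wooden rim is 8 mm wide and 14 mm high above the bench, with a 54 mm finger gap in the middle of each long side. Made for the beech block.
- blue_tray: Fixed low plywood tray with a blue lining, inside 77 x 107 mm, outside 93 x 123 mm. Origin: centre of its underside on the bench; x along the short side, y along the long side. The lining's top is 6 mm above the bench; the light wooden rim is 8 mm wide and 14 mm high above the bench, with a 54 mm finger gap in the middle of each long side. Made for the screw box.
- red_tray: Fixed low plywood tray with a red lining, inside 78 x 126 mm, outside 94 x 142 mm. Origin: centre of its underside on the bench; x along the short side, y along the long side. The lining's top is 6 mm above the bench; the light wooden rim is 8 mm wide and 14 mm high above the bench, with a 54 mm finger gap in the middle of each long side. Made for the cork block.
- green_tray: Fixed low plywood tray with a green lining, inside 76 x 156 mm, outside 92 x 172 mm. Origin: centre of its underside on the bench; x along the short side, y along the long side. The lining's top is 6 mm above the bench; the light wooden rim is 8 mm wide and 14 mm high above the bench, with a 54 mm finger gap in the middle of each long side. Made for the oak block.
- tape_measure: Yellow pocket tape measure lying flat on the bench, 75 x 101 x 37 mm high, loose; to be left alone. Origin: centre of its underside.
Things that resemble listed ones, but are neither listed nor needed, are in the scene too. What is shaped like the cork_block but pink is not meant.

How it is judged (in metres and radians):
On the way, in this order (a step that is already met when the one before it is completed fails the run):
1. the beech block lies released in the yellow-lined tray (horizontal distance between beech_block and yellow_tray below 0.013 m and z of beech_block in the frame of yellow_tray between 0.002 and 0.01 m and angle between the y axis of beech_block and the y axis of yellow_tray, either way round below 0.3 rad and angle between beech_block's own z axis and vertical below 0.08 rad and contact force between the fingers and beech_block below 0.2 N and linear speed of beech_block below 0.03 m/s), for 0.2 s.
2. the screw box lies released in the blue-lined tray (horizontal distance between screw_box and blue_tray below 0.013 m and z of screw_box in the frame of blue_tray between 0.002 and 0.01 m and angle between the y axis of screw_box and the y axis of blue_tray, either way round below 0.3 rad and angle between screw_box's own z axis and vertical below 0.08 rad and contact force between the fingers and screw_box below 0.2 N and linear speed of screw_box below 0.03 m/s), for 0.2 s.
3. the cork block lies released in the red-lined tray (horizontal distance between cork_block and red_tray below 0.013 m and z of cork_block in the frame of red_tray between 0.001 and 0.009 m and angle between the y axis of cork_block and the y axis of red_tray, either way round below 0.3 rad and angle between cork_block's own z axis and vertical below 0.08 rad and contact force between the fingers and cork_block below 0.2 N and linear speed of cork_block below 0.03 m/s), for 0.2 s.
4. the oak block lies released in the green-lined tray (horizontal distance between oak_block and green_tray below 0.013 m and z of oak_block in the frame of green_tray between 0.002 and 0.01 m and angle between the y axis of oak_block and the y axis of green_tray, either way round below 0.3 rad and angle between oak_block's own z axis and vertical below 0.08 rad and contact force between the fingers and oak_block below 0.2 N and linear speed of oak_block below 0.03 m/s), for 0.2 s.
At the end, for the whole second after the job is handed in: Each of the four things lies flat on the lining of its own tray (centre within 13 mm of the tray's centre, height within 4 mm, long sides parallel within 0.3 rad either way round, tilt under 0.08 rad), released and at rest (all of step 1 and all of step 2 and all of step 3 and all of step 4); the robot touches nothing.
It fails at once if the tape measure is moved more than 25 mm (distance of tape_measure from where it was at the start of the episode above 0.025 m).
It also fails if it takes over 112 s, if anything falls off the work surface, if the arm or the gripper's body presses on something with over 40 N, if the wrist force passes 120 N, or if a joint passes its speed limit or range.

## Working session

There is one attempt and no reset: what is moved stays moved. The work goes in short steps, Python scripts to look and compute and a tool call to move; the robot and the scene stay as the last step left them, time stands still between calls to the robot, and variables do not carry over. Pictures are saved under pics/ and viewed, and the job is handed in when it is done.

Besides the shell and the picture viewer there is one more tool, called after "Request:" in YAML: its name, and indented under it one key for each argument. move_arm: Moves the arm, as the interface text tells. Its arguments: {"type":"object","properties":{"increments":{"type":"array"},"squeeze":{"type":"number"}},"required":["increments"]}

```bash
ls; mkdir -p pics
cat > look.py <<'E'
import sys,cv2
from rig import manip,optics
import pickle
for n in sys.argv[2:]:
    d=optics.get_image(n); pickle.dump(d,open(f'{n}.pkl','wb'))
    cv2.imwrite(f'pics/{n}_{sys.argv[1]}.png',cv2.cvtColor(d['color'],cv2.COLOR_RGB2BGR))
    print(n,d['vertical_fov'],d['cx'],d['cy'],d['rvec'],d['tvec'])
E
python3 look.py 0 top scene wrist; python3 -c "
from rig import manip
print(manip.sense())"
```

```text
pics
top 51.944325492617224 318.7160997381539 204.77582396880834 [ 2.13479912 -2.1756468   0.1405269 ] [  99.85167154  543.64679361 1145.00976044]
scene 51.934764144500114 319.6986910836999 204.41790849980057 [ 2.03488792 -0.55084426  0.34642984] [-413.32171032  259.01673561 1162.04589427]
wrist 65.70646984690485 316.149408868747 196.08314240145657 [-2.38083692 -1.62853829 -0.24297129] [-624.76910568  -39.80321894  380.27856833]
{'t': 0.15, 'qpos': array([ 6.31700498e+01,  2.83094927e+01,  7.71166931e+01,  1.41142953e-04,
        7.46286219e+01, -5.47219205e+00]), 'dq': array([-0.05441109, -0.13804002, -0.15813374, -0.0215621 ,  0.09018475,
       -0.08448091]), 'tau': array([ 3.40608327e-03, -8.82550621e+01, -3.84066331e+01,  1.41511191e-04,
        6.94908842e-03,  8.07733886e-05]), 'tcp_pos': array([227.50281798, 581.84644714, 230.82049183]), 'orientation': array([-1.79945455e+02, -5.36204599e-03,  1.58642202e+02]), 'wrist_force': array([-0.79390271, -0.26070563,  0.05402863]), 'ft_torque': array([0.01582753, 0.0120936 , 0.0160264 ]), 'width': 85.35908295617826}
```

View pics/top_0.png

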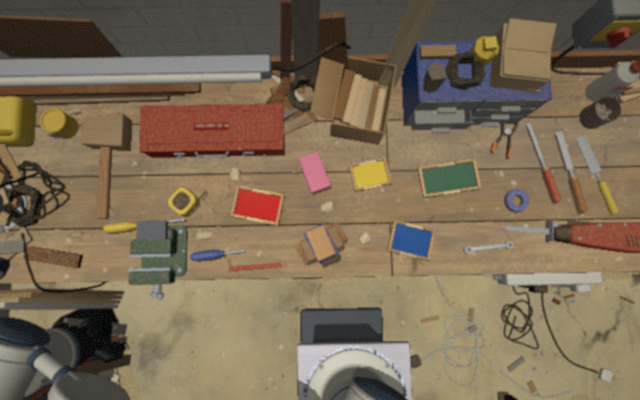

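View pics/scene_0.png

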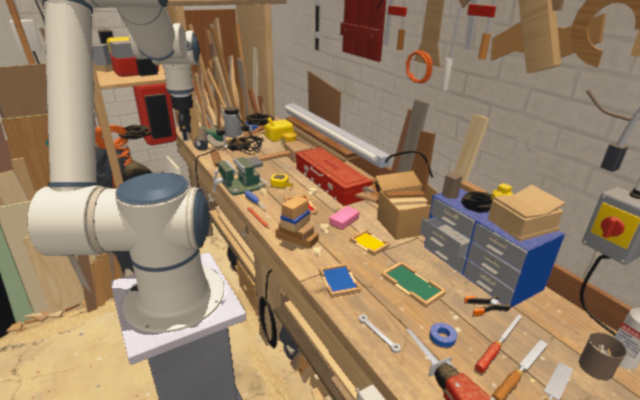

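View pics/wrist_0.png

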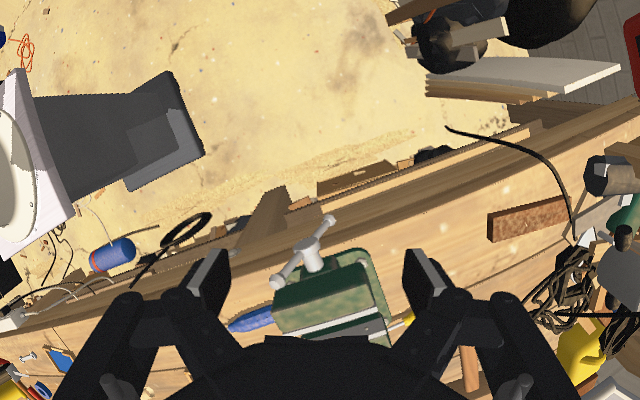

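The top view shows the pile at about (322,243), the yellow tray at (370,175), green at (449,178), blue at (411,240), red at (258,205), and the tape measure at (182,202). The pink decoy is at (314,172). Next I measure the trays and enlarge the pile.

```bash
cat > h.py <<'E'
import numpy as np,cv2,pickle
def cam(n): return pickle.load(open(f'{n}.pkl','rb'))
def K(d):
    f=200/np.tan(np.radians(d['vertical_fov']/2)); return np.array([[f,0,d['cx']],[0,f,d['cy']],[0,0,1]])
def rays(d,uv,fish=False):
    uv=np.atleast_2d(np.asarray(uv,float)); k=K(d)
    x=(uv[:,0]-k[0,2])/k[0,0]; y=(uv[:,1]-k[1,2])/k[0,0]
    if fish:
        t=np.hypot(x,y); s=np.where(t>1e-9,np.sin(t)/np.maximum(t,1e-9),1)
        v=np.c_[x*s,y*s,np.cos(t)]
    else: v=np.c_[x,y,np.ones(len(x))]
    R=cv2.Rodrigues(d['rvec'])[0]; return -R.T@d['tvec'], v@R
def onplane(d,uv,z,fish=False):
    o,v=rays(d,uv,fish); s=(z-o[2])/v[:,2]; return (o+v*s[:,None])[:,:2]
def proj(d,P):
    return cv2.projectPoints(np.asarray(P,float).reshape(-1,1,3),d['rvec'],d['tvec'],K(d),None)[0].reshape(-1,2)
def fit(pts):
    (c,(w,h),a)=cv2.minAreaRect(pts.astype(np.float32))
    if w>h: w,h,a=h,w,a-90   # a = dir of short side; long = a+90
    L=(a+90+90)%180-90
    return np.round(c,1),round(w,1),round(h,1),round(L,1)   # centre, short,long, yaw of long side vs x
E
cat > t.py <<'E'
from h import *
d=cam('top'); hsv=cv2.cvtColor(d['color'],cv2.COLOR_RGB2HSV)
for n,(c,lo,hi) in dict(yellow=((370,175),(20,150,120),(35,255,255)),green=((449,178),(60,100,40),(95,255,255)),blue=((411,240),(100,120,60),(125,255,255)),red=((258,205),(0,170,100),(8,255,255))).items():
    m=cv2.inRange(hsv,lo,hi); 
    if n=='red': m|=cv2.inRange(hsv,(172,170,100),(180,255,255))
    k,l=cv2.connectedComponents(m); L=l[c[1],c[0]]; v,u=np.where(l==L)
    cs=max(cv2.findContours((l==L).astype(np.uint8),0,1)[0],key=cv2.contourArea).reshape(-1,2)
    print(n,L,len(u),fit(onplane(d,cs,6)),onplane(d,np.c_[u,v],6).mean(0).round(1))
    pts=onplane(d,np.c_[u,v],6); q=np.cov(pts.T); w,V=np.linalg.eigh(q); print('  pca',np.degrees(np.arctan2(V[1,1],V[0,1])).round(1),np.sqrt(12*w).round(1))
im=cv2.cvtColor(d['color'],cv2.COLOR_RGB2BGR)[195:295,270:390]
cv2.imwrite('pics/c0.png',cv2.resize(im,None,fx=6,fy=6,interpolation=cv2.INTER_CUBIC))
print(d['depth'][235:250,312:330:3])
E
python3 t.py
```

```text
yellow 4 652 (array([639.8, -64.9]), 63.6, 93.3, -79.1) [639.5 -64.9]
  pca 100.8 [63.1 93.5]
green 0 256000 (array([602.5,  85.9]), 1194.0, 2012.6, 88.9) [577.5  86.6]
  pca 88.9 [1195.7 1892.3]
blue 10 839 (array([ 441.4, -178.3]), 71.5, 100.9, 75.3) [ 441.1 -178.5]
  pca 74.4 [ 70.3 101.3]
red 108 1020 (array([553. , 271.3]), 73.9, 122.3, 78.1) [552.4 271.3]
  pca 78.5 [ 73.  122.6]
[[1058.4612 1052.6862 1056.4819 1059.8112 1054.8927 1056.7394]
 [1055.4275 1056.9026 1057.6547 1056.6945 1056.1348 1059.1111]
 [1059.9117 1056.0244 1056.4174 1058.6047 1056.6182 1054.7776]
 [1058.0299 1051.3212 1058.8442 1054.2843 1053.7413 1057.6637]
 [1054.4476 1056.906  1057.6509 1054.066  1057.3395 1055.4692]
 [1057.9642 1056.6597 1054.5991 1055.8225 1055.2715 1056.0962]
 [1058.5148 1055.0048 1053.3276 1056.6406 1056.4208 1052.1989]
 [1052.3593 1056.7657 1054.6588 1053.8671 1053.7323 1050.6077]
 [1053.2778 1056.336     0.     1054.7664 1054.444  1055.0454]
 [1056.4072 1051.89   1056.0991 1054.6614 1052.8518 1053.333 ]
 [1055.4158 1053.1792 1057.2698 1051.6796 1054.7158 1053.5634]
 [1053.0507 1050.18   1050.921  1055.8776 1053.216  1049.678 ]
 [1051.5996 1054.1584 1051.7404 1052.8883 1052.512  1053.3638]
 [1088.0857 1053.8221 1054.9596 1054.8212 1051.226  1052.9753]
 [1091.9635 1051.9552 1057.5862 1052.3718 1053.1416 1049.2893]]
```

View pics/c0.png

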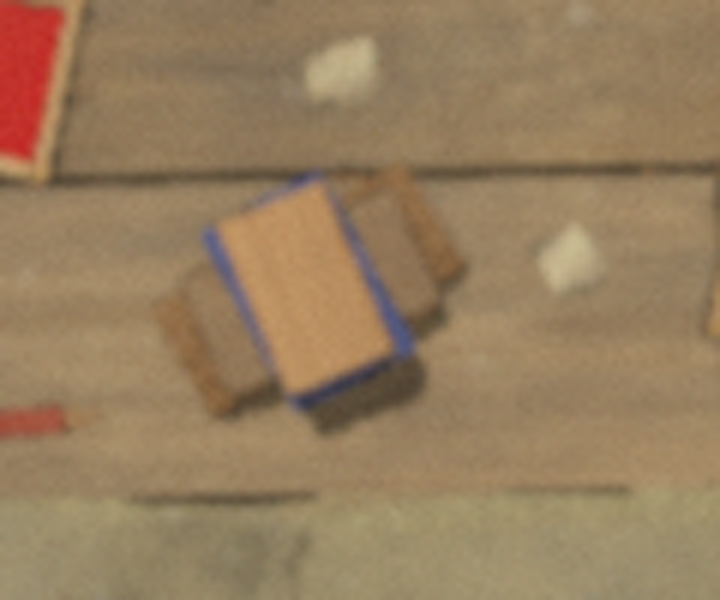

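```bash
cat > t2.py <<'E'
from h import *
d=cam('top'); hsv=cv2.cvtColor(d['color'],cv2.COLOR_RGB2HSV)
print(hsv[178,440:458:6])
m=cv2.inRange(hsv,(60,90,20),(95,255,160)); m[:,:415]=0
k,l=cv2.connectedComponents(m); v,u=np.where(l==l[178,449]); print(len(u))
p=onplane(d,np.c_[u,v],6); w,V=np.linalg.eigh(np.cov(p.T)); print(p.mean(0),np.degrees(np.arctan2(V[1,1],V[0,1])),np.sqrt(12*w))
c=np.array([(218,230),(318,180),(395,350),(290,397)])/6+[269.6,194.6]
p=onplane(d,c,147); print(p.mean(0),fit(p))
c=np.array([(155,305),(400,168),(466,268),(222,415)])/6+[269.6,194.6]
p=onplane(d,c,30);print('oak',p.mean(0),fit(p))
v,u=np.where(cv2.inRange(hsv[190:215,165:198],(20,100,100),(35,255,255))); print('tape',onplane(d,[[u.mean()+165,v.mean()+190]],37))
E
python3 t2.py
```

```text
[[ 66  74 103]
 [ 63  68 102]
 [ 63  70 102]]
255999
[577.46817418  86.59948643] 88.92394013228173 [1195.68573862 1892.27788293]
[432.52458433  87.1984336 ] (array([432.8,  87.6]), 49.0, 79.7, 23.2)
oak [436.88492035  83.78308943] (array([437.9,  84. ]), 60.8, 135.9, -60.2)
tape [[561.7025254  482.92726613]]
```

Request:
move_arm:
  increments:
    - [100,-31,-32,-5,0]
    - [100,-31,-32,-5,0]
    - [100,-31,-32,-5,0]
    - [100,-31,-32,-5,0]
    - [100,-31,-32,-5,0]
    - [100,-31,-32,-5,0]
    - [100,-31,-32,-5,0]
    - [100,-31,-32,-5,0]
    - [100,-31,-32,-5,0]
    - [100,-31,-32,-5,0]
    - [100,-31,-32,-5,0]
    - [100,-30,-34,-5,0]
  squeeze: 40

```text
t: 1.65
tcp_pos: [432.9, 86.1, 291.4]
orientation: [180.0, 0.0, 158.6]
wrist_force: [0.3, 0.6, -0.4]
width: 85.5
```

Request:
move_arm:
  increments:
    - [100,0,0,0,10.5]
    - [100,0,0,0,10.5]
    - [100,0,0,0,10.5]
    - [100,0,0,0,10.5]
    - [100,0,0,0,10.5]
    - [100,0,0,0,10.5]
    - [100,0,0,0,10.5]
    - [100,0,0,0,10.5]
    - [100,0,0,0,10.5]
    - [100,0,0,0,10.5]
    - [100,0,0,0,10.5]
    - [100,0,0,0,10.5]
    - [100,0,0,0,9.5]
    - [100,0,0,0,0]

```text
t: 3.4
tcp_pos: [432.4, 87.5, 291.2]
orientation: [-180.0, 0.0, 23.2]
wrist_force: [-0.4, 0.4, -0.1]
width: 85.7
```

```bash
cat > s.py <<'E'
import sys,numpy as np
from rig import manip
s=manip.sense(); print('t',s['t'],s['tcp_pos'].round(1),s['orientation'].round(2),s['wrist_force'].round(1),round(s['width'],1))
if len(sys.argv)>1:
    x,y,z,yaw=map(float,sys.argv[1:5]); a=np.radians(s['orientation'][2])
    d=np.array([x,y,z])-s['tcp_pos']; print('tool delta',round(d[0]*np.cos(a)+d[1]*np.sin(a),1),round(d[0]*np.sin(a)-d[1]*np.cos(a),1),round(-d[2],1),'turn',round((s['orientation'][2]-yaw+180)%360-180,1))
E
python3 s.py; python3 look.py 1 wrist
```

```text
t 3.4 [432.4  87.5 291.2] [-1.7999e+02  1.0000e-02  2.3190e+01] [-0.4  0.4 -0.1] 85.7
wrist 65.70646984690485 316.149408868747 196.08314240145657 [-2.40707023  1.58479549  0.23888603] [-90.72424565 356.70268811 564.945902  ]
```

View pics/wrist_1.png

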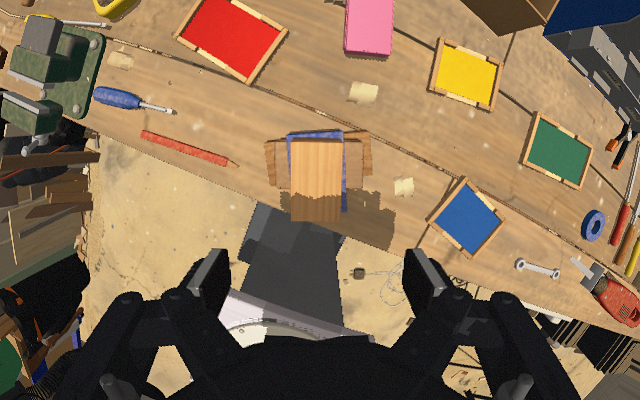

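Run:
```python
from h import *
d=cam('wrist');im=cv2.cvtColor(d['color'],cv2.COLOR_RGB2BGR)
cv2.imwrite('pics/c1.png',cv2.resize(im[120:235,255:385],None,fx=5,fy=5,interpolation=cv2.INTER_CUBIC))
hsv=cv2.cvtColor(d['color'],cv2.COLOR_RGB2HSV)
for n,(c,lo,hi) in dict(yellow=((466,75),(20,150,120),(35,255,255)),green=((559,150),(50,70,30),(95,255,255)),blue=((466,217),(100,120,60),(125,255,255)),red=((230,38),(172,170,90),(180,255,255))).items():
    m=cv2.inRange(hsv,lo,hi)
    if n=='red': m|=cv2.inRange(hsv,(0,170,90),(8,255,255))
    k,l=cv2.connectedComponents(m); v,u=np.where(l==l[c[1],c[0]]);print(n,len(u),hsv[c[1],c[0]])
    p=onplane(d,np.c_[u,v],6,True); print(fit(p))
```

```text
yellow 2375 [ 24 216 247]
(array([638.4, -64.8]), 66.4, 94.7, -79.2)
green 2267 [ 72 118 115]
(array([ 623.4, -300.7]), 75.8, 149.4, -82.2)
blue 2293 [107 172 159]
(array([ 440.3, -179.5]), 76.3, 102.4, 75.5)
red 4303 [  1 212 230]
(array([551.2, 272. ]), 78.7, 125.2, 78.0)
```

View pics/c1.png

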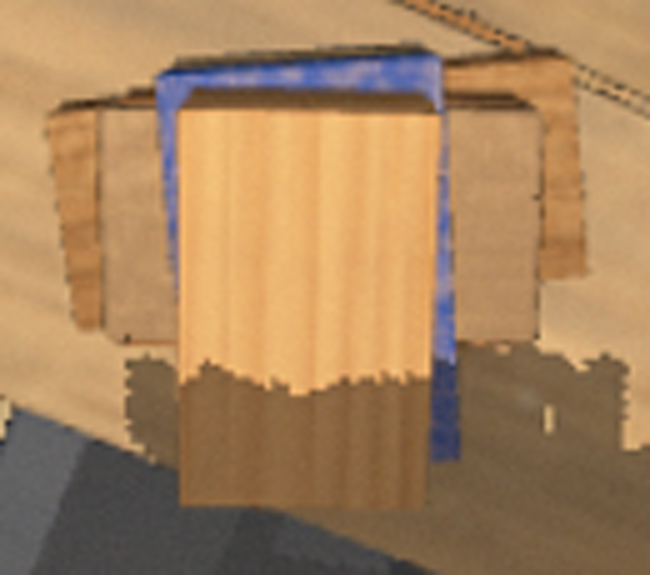

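The crop shows the beech top face with corners at crop (180,108), (438,112), (425,507), (180,507). The box lies nearly parallel below it, about 4° off.

```bash
python3 - <<'E'
from h import *
d=cam('wrist')
def q(n,c,z):
    p=onplane(d,np.array(c)/5+[254.6,119.6],z,True);print(n,fit(p),p.mean(0).round(1),p.round(1).tolist())
q('beech',[(180,108),(438,112),(425,507),(180,507)],147)
q('boxtop',[(160,75),(440,55),(458,460)],107)
q('cork',[(103,108),(538,106),(538,342),(122,340)],61)
q('oak',[(48,108),(572,62),(587,272),(82,327)],30)
E
python3 s.py 432 86 131 23.2
```

```text
beech (array([432.5,  87.8]), 49.0, 79.7, 22.4) [432.7  87.9] [[460.2, 125.2], [478.6, 80.7], [405.7, 50.3], [386.3, 95.3]]
boxtop (array([432.6,  85.7]), 59.4, 90.9, 27.4) [450.6  84. ] [[459.3, 133.0], [486.7, 80.2], [405.7, 38.8]]
cork (array([434.7,  83.7]), 59.8, 107.6, -66.4) [435.   83.6] [[440.5, 145.0], [482.9, 48.0], [428.8, 22.5], [387.8, 119.0]]
oak (array([438. ,  85.7]), 60.5, 138.7, -60.3) [437.3  85.3] [[429.9, 160.9], [495.8, 38.9], [445.9, 10.7], [377.5, 130.6]]
t 3.45 [432.5  87.5 291.2] [-1.7999e+02  1.0000e-02  2.3360e+01] [-0.5 -0.3  0.4] 85.6
tool delta -1.0 1.2 160.2 turn 0.2
```

Request:
move_arm:
  increments:
    - [100,0,0,40,0.5]
    - [100,0,0,40,0.3]
    - [100,0,0,40,0]
    - [100,0,0,30,0]
    - [100,0,0,20,0]
    - [100,0,0,8,0]
    - [100,0,0,0,0]
    - [0,0,0,0,0]
    - [0,0,0,0,0]
    - [0,0,0,0,0]
    - [0,0,0,0,0]
    - [0,0,0,0,0]
    - [0,0,0,0,0]
  squeeze: 30

```text
t: 5.08
tcp_pos: [433.0, 87.5, 114.0]
orientation: [180.0, -0.1, 22.4]
wrist_force: [-1.0, 0.3, 9.4]
width: 49.4
```

Request:
move_arm:
  increments:
    - [0,0,0,-5,0]
    - [0,0,0,-10,0]
    - [0,0,0,-25,0]
    - [0,0,0,-40,0]
    - [0,0,0,-40,0]
    - [0,0,0,0,0]

```text
t: 5.82
tcp_pos: [434.0, 87.6, 236.3]
orientation: [179.9, -0.3, 22.3]
wrist_force: [-0.1, 0.5, -1.6]
width: 49.7
```

```bash
python3 s.py 638.9 -64.8 200 100.9; python3 look.py 2 wrist
```

```text
t 5.825 [434.   87.6 236.3] [179.9   -0.31  22.35] [-0.1  0.5 -1.6] 49.7
tool delta 131.6 218.9 36.3 turn -78.6
wrist 65.70646984690485 316.149408868747 196.08314240145657 [-2.39947634  1.60558201  0.23502852] [-85.30133833 377.55404915 511.21316231]
```

View pics/wrist_2.png

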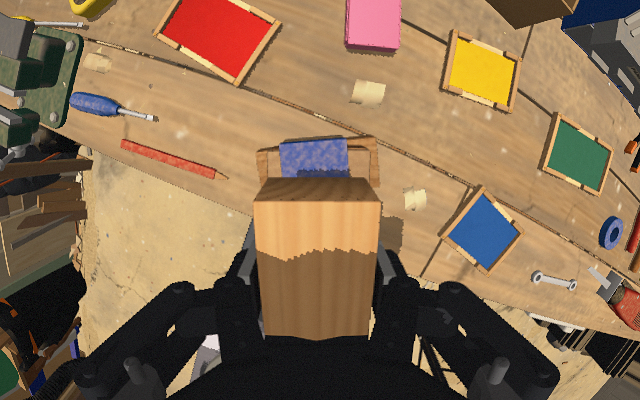

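Request:
move_arm:
  increments:
    - [0,22,36.5,0,0]
    - [0,22,36.5,0,0]
    - [0,22,36.5,0,0]
    - [0,22,36.5,0,0]
    - [0,22,36.5,0,0]
    - [0,21.5,36.5,0,0]
    - [0,0,0,15,-10]
    - [0,0,0,15,-10]
    - [0,0,0,15,-10]
    - [0,0,0,15,-10]
    - [0,0,0,15,-10]
    - [0,0,0,15,-10]
    - [0,0,0,15,-10]
    - [0,0,0,15,-8.5]
    - [0,0,0,10,0]
    - [0,0,0,0,0]

```text
t: 7.88
tcp_pos: [636.6, -65.0, 102.1]
orientation: [-179.9, -0.0, 100.6]
wrist_force: [-0.5, -0.4, -0.9]
width: 49.3
```

```bash
python3 s.py 638.9 -64.8 15 100.9; python3 look.py 3 wrist
```

```text
t 7.875 [636.6 -65.  102.1] [-1.7988e+02 -5.0000e-02  1.0064e+02] [-0.5 -0.4 -0.9] 49.3
tool delta -0.3 2.3 87.1 turn -0.3
wrist 65.70646984690485 316.149408868747 196.08314240145657 [-2.83185713 -0.2665052  -0.03641111] [-613.72196352 -175.13279527  204.73770491]
```

View pics/wrist_3.png

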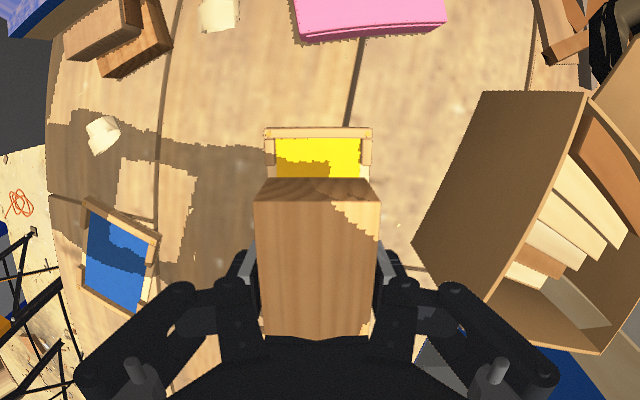

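Request:
move_arm:
  increments:
    - [0,0,2,30,0]
    - [0,0,0,25,0]
    - [0,0,0,15,0]
    - [0,0,0,8,0]
    - [0,0,0,6,0]
    - [0,0,0,2,0]
    - [0,0,0,0,0]
    - [0,0,0,0,0]

```text
t: 8.93
tcp_pos: [639.6, -64.8, 17.7]
orientation: [180.0, 0.0, 100.8]
wrist_force: [0.8, -0.3, -1.0]
width: 49.4
```

Request:
move_arm:
  increments:
    - [0,0,0,2,0]
    - [0,0,0,2,0]
    - [0,0,0,0,0]
    - [0,0,0,0,0]

```text
t: 9.43
tcp_pos: [639.6, -64.8, 14.5]
orientation: [180.0, 0.0, 100.8]
wrist_force: [-5.2, 1.2, 19.6]
width: 49.4
```

Contact with the lining, so I release.

Request:
move_arm:
  increments:
    - [20,0,0,-1,0]
    - [70,0,0,0,0]
    - [100,0,0,0,0]
    - [100,0,0,0,0]
    - [100,0,0,0,0]
    - [100,0,0,-20,0]
    - [100,0,0,-40,0]
    - [100,0,0,-50,0]
    - [100,0,0,-50,0]
    - [100,0,0,-50,0]
    - [100,0,0,0,0]

```text
t: 10.8
tcp_pos: [641.3, -65.1, 230.1]
orientation: [179.5, 0.2, 100.8]
wrist_force: [-0.0, -0.3, -0.8]
width: 85.3
```

```bash
python3 s.py 432.6 86 300 27; python3 look.py 4 wrist top
```

```text
t 10.8 [641.3 -65.1 230.1] [179.55   0.18 100.84] [-0.  -0.3 -0.8] 85.3
tool delta 187.6 -176.6 -69.9 turn 73.8
wrist 65.70646984690485 316.149408868747 196.08314240145657 [-2.82836122 -0.26916589 -0.05180244] [-619.59673322 -214.61208504  319.29392037]
top 51.944325492617224 318.7160997381539 204.77582396880834 [ 2.13479912 -2.1756468   0.1405269 ] [  99.85167154  543.64679361 1145.00976044]
```

View pics/wrist_4.png

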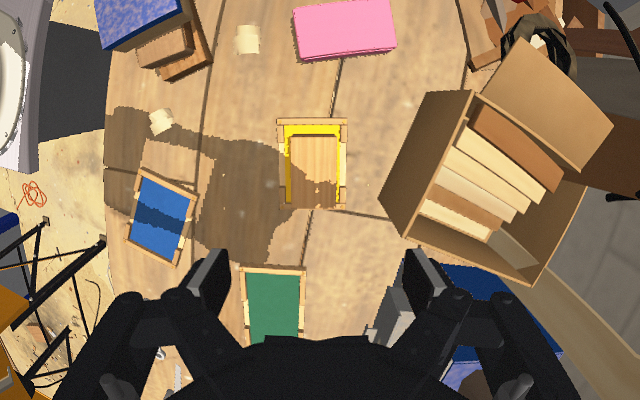

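The beech block sits at (313,172), flat and inside the yellow tray. Next is the screw box.

Request:
move_arm:
  increments:
    - [100,31,-29.5,-10,0]
    - [100,31,-29.5,-10,0]
    - [100,31,-29.5,-10,0]
    - [100,31,-29.5,-10,0]
    - [100,31,-29.5,-10,0]
    - [100,32,-29.5,-10,0]
    - [100,0,0,0,10.5]
    - [100,0,0,0,10.5]
    - [100,0,0,0,10.5]
    - [100,0,0,0,10.5]
    - [100,0,0,0,10.5]
    - [100,0,0,0,10.5]
    - [100,0,0,0,10.5]
    - [100,0,0,0,0]
    - [100,0,0,0,0]

```text
t: 12.78
tcp_pos: [430.1, 85.6, 283.9]
orientation: [-180.0, 0.1, 27.6]
wrist_force: [-0.5, 0.6, -0.2]
width: 85.4
```

```bash
python3 look.py 5 wrist
python3 - <<'E'
from h import *
d=cam('wrist');im=cv2.cvtColor(d['color'],cv2.COLOR_RGB2BGR)
cv2.imwrite('pics/c5.png',cv2.resize(im[110:230,255:395],None,fx=5,fy=5,interpolation=cv2.INTER_CUBIC))
hsv=cv2.cvtColor(d['color'],cv2.COLOR_RGB2HSV)
m=cv2.inRange(hsv,(105,90,50),(130,255,255));m[:110]=0;m[230:]=0;m[:,:255]=0;m[:,395:]=0
m=cv2.morphologyEx(m,cv2.MORPH_CLOSE,np.ones((5,5)))
k,l,st,_=cv2.connectedComponentsWithStats(m);L=1+st[1:,4].argmax();print(st[L])
v,u=np.where(l==L);print(fit(onplane(d,np.c_[u,v],107,True)))
E
```

```text
wrist 65.70646984690485 316.149408868747 196.08314240145657 [-2.46162348  1.48814001  0.22520305] [-124.12385373  347.88382764  554.93966818]
[ 288  130   58   83 3126]
(array([433.3,  86.6]), 59.8, 89.9, 27.3)
```

View pics/c5.png

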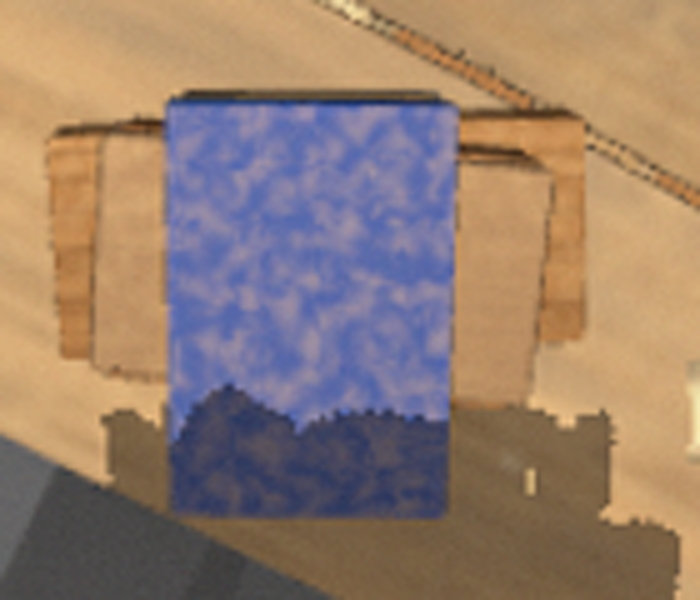

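Request:
move_arm:
  increments:
    - [100,3,0.5,40,0.3]
    - [100,0,0,45,0]
    - [100,0,0,45,0]
    - [100,0,0,40,0]
    - [100,0,0,25,0]
    - [100,0,0,12,0]
    - [100,0,0,8,0]
    - [100,0,0,0,0]
    - [0,0,0,0,0]
    - [0,0,0,0,0]
    - [0,0,0,0,0]
    - [0,0,0,0,0]
    - [0,0,0,0,0]
    - [0,0,0,0,0]
  squeeze: 60

```text
t: 14.58
tcp_pos: [433.7, 86.7, 70.2]
orientation: [180.0, -0.1, 27.1]
wrist_force: [-1.5, 0.8, 12.2]
width: 60.3
```

Request:
move_arm:
  increments:
    - [0,0,0,-3,0]
    - [0,0,0,-6,0]
    - [0,0,0,-15,0]
    - [0,0,0,-25,0]
    - [0,0,0,-30,0]
    - [0,0,0,-40,0]
    - [0,0,0,0,0]

```text
t: 15.45
tcp_pos: [434.6, 86.7, 190.8]
orientation: [179.9, -0.3, 27.0]
wrist_force: [0.1, 0.2, -5.5]
width: 60.2
```

```bash
python3 s.py 440.7 -179 190 75.2; python3 look.py 6 wrist
```

```text
t 15.45 [434.6  86.7 190.8] [179.88  -0.26  27.05] [ 0.1  0.2 -5.5] 60.2
tool delta -115.4 239.4 0.8 turn -48.2
wrist 65.70646984690485 316.149408868747 196.08314240145657 [-2.45801508  1.50276098  0.22028579] [-121.66302296  382.58059959  465.43695121]
```

View pics/wrist_6.png

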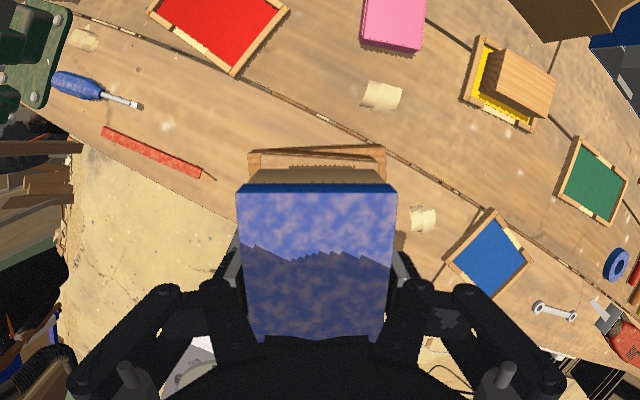

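Request:
move_arm:
  increments:
    - [0,-19,40,0,0]
    - [0,-19,40,0,0]
    - [0,-19,40,0,0]
    - [0,-19,40,0,0]
    - [0,-19,40,0,0]
    - [0,-20,40,0,0]
    - [0,0,0,15,-9.6]
    - [0,0,0,20,-9.6]
    - [0,0,0,20,-9.6]
    - [0,0,0,20,-9.6]
    - [0,0,0,15,-9.6]
    - [0,0,0,0,0]
    - [0,0,0,0,0]

```text
t: 17.12
tcp_pos: [439.8, -179.4, 98.2]
orientation: [-180.0, -0.0, 74.8]
wrist_force: [-0.6, 0.9, -3.9]
width: 60.1
```

```bash
python3 s.py 440.7 -179 18 75.2; python3 look.py 7 wrist
```

```text
t 17.125 [ 439.8 -179.4   98.2] [-1.7996e+02 -1.0000e-02  7.4810e+01] [-0.6  0.9 -3.9] 60.1
tool delta 0.6 0.8 80.2 turn -0.4
wrist 65.70646984690485 316.149408868747 196.08314240145657 [-2.82021814  0.37350615  0.05749779] [-471.71442925  -55.28506698  236.2908826 ]
```

View pics/wrist_7.png

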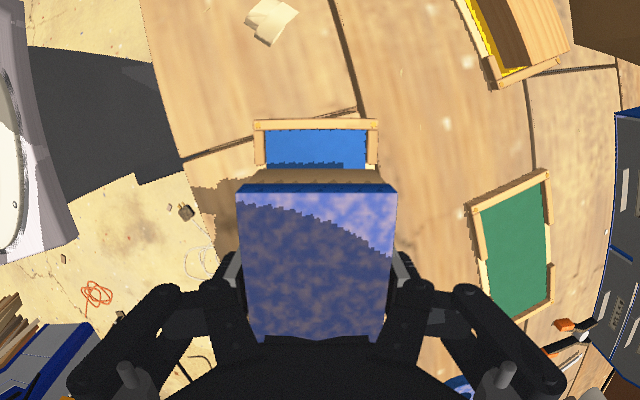

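Request:
move_arm:
  increments:
    - [0,0.5,0.5,25,0]
    - [0,0,0,25,0]
    - [0,0,0,15,0]
    - [0,0,0,8,0]
    - [0,0,0,5,0]
    - [0,0,0,2,0]
    - [0,0,0,0,0]
    - [0,0,0,1.5,0]
    - [0,0,0,1.5,0]
    - [0,0,0,0,0]

```text
t: 18.42
tcp_pos: [440.8, -179.3, 16.2]
orientation: [179.9, 0.0, 75.0]
wrist_force: [-4.1, 1.1, 21.2]
width: 59.9
```

Landed. I release and retreat.

Request:
move_arm:
  increments:
    - [20,0,0,-1,0]
    - [70,0,0,0,0]
    - [100,0,0,0,0]
    - [100,0,0,0,0]
    - [100,0,0,0,0]
    - [100,0,0,-20,0]
    - [100,0,0,-40,0]
    - [100,0,0,-50,0]
    - [100,0,0,-50,0]
    - [100,0,0,-50,0]
    - [100,0,0,0,0]

```text
t: 19.8
tcp_pos: [442.1, -180.0, 229.7]
orientation: [179.6, 0.1, 75.0]
wrist_force: [-0.2, 0.5, -0.7]
width: 85.3
```

```bash
python3 s.py 434.8 83.7 250 113.6; python3 look.py 8 wrist
```

```text
t 19.8 [ 442.1 -180.   229.7] [1.7964e+02 9.0000e-02 7.5040e+01] [-0.2  0.5 -0.7] 85.3
tool delta 252.8 -75.1 -20.3 turn -38.6
wrist 65.70646984690485 316.149408868747 196.08314240145657 [-2.81822933  0.36891848  0.04704066] [-475.35951448  -95.16943992  358.0036918 ]
```

View pics/wrist_8.png

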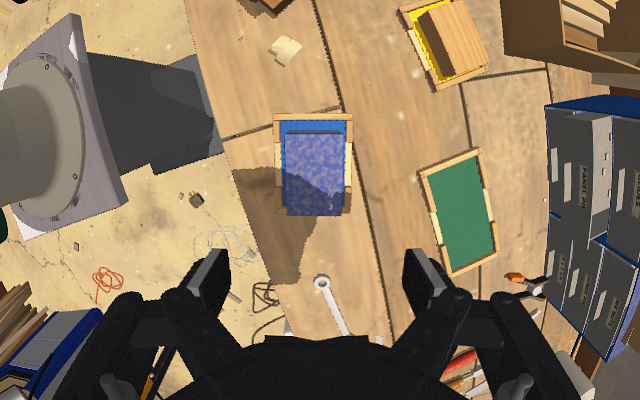

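The screw box lies centred and flat in the blue tray at (313,165). Next I go over the cork block.

Request:
move_arm:
  increments:
    - [100,36,-10.8,-5,0]
    - [100,36,-10.8,-5,0]
    - [100,36,-10.8,-5,0]
    - [100,36,-10.8,-5,0]
    - [100,36,-10.8,0,0]
    - [100,36,-10.8,0,0]
    - [100,36,-10.5,0,0]
    - [100,0,0,0,-9.7]
    - [100,0,0,0,-9.7]
    - [100,0,0,0,-9.7]
    - [100,0,0,0,-9.7]
    - [100,0,0,0,0]
    - [100,0,0,0,0]

```text
t: 21.48
tcp_pos: [432.6, 83.8, 245.7]
orientation: [-179.9, -0.0, 113.6]
wrist_force: [0.4, -0.6, -0.7]
width: 85.7
```

```bash
python3 look.py 9 wrist
python3 - <<'E'
from h import *
d=cam('wrist');im=cv2.cvtColor(d['color'],cv2.COLOR_RGB2BGR)
cv2.imwrite('pics/c9.png',cv2.resize(im[90:250,240:400],None,fx=4,fy=4,interpolation=cv2.INTER_CUBIC))
E
```

```text
wrist 65.70646984690485 316.149408868747 196.08314240145657 [-2.78722306 -0.5851434  -0.08573751] [-429.91605529 -135.76986245  366.11251116]
```

View pics/wrist_9.png

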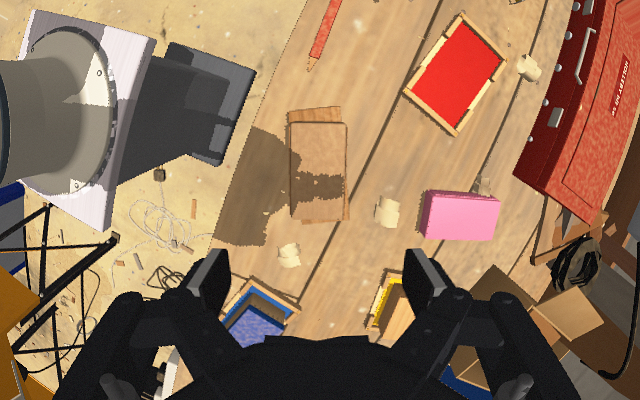

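View pics/c9.png

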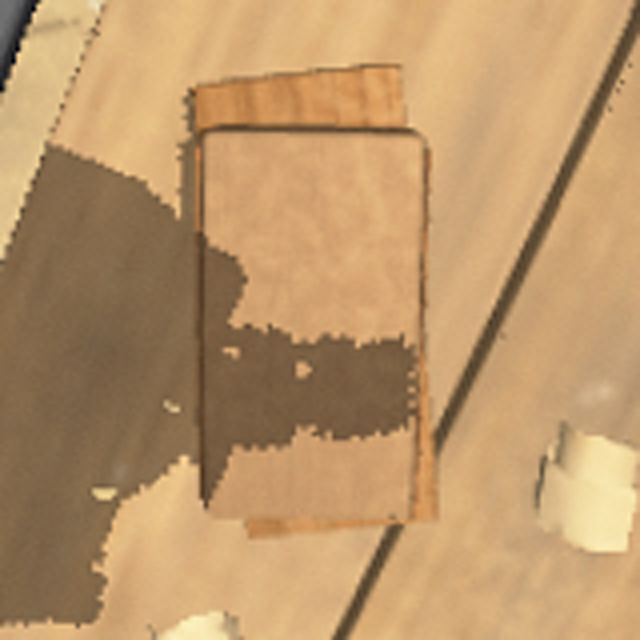

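Two candidates have the cork block's shape: the one in the pile at (318,170) and the pink one at (460,215). The pile one fits because it is brown and crosswise on the oak, and the crop confirms it.

```bash
python3 - <<'E'
from h import *
d=cam('wrist')
def q(n,c,z):
    p=onplane(d,np.array(c)/4+[239.6,89.6],z,True);print(n,fit(p),p.mean(0).round(1),p.round(1).tolist())
q('cork',[(202,130),(428,130),(413,522),(205,520)],61)
q('oak',[(194,87),(400,65),(437,519),(246,537)],30)
E
python3 s.py 435 83.6 38 113.6
```

```text
cork (array([433.9,  85.3]), 59.6, 110.5, -67.0) [434.   85.1] [[385.3, 123.8], [439.8, 147.8], [482.6, 46.1], [428.1, 22.8]]
oak (array([436.3,  85.9]), 60.0, 139.2, -60.6) [436.4  85.8] [[376.6, 131.7], [428.1, 161.2], [496.6, 40.0], [444.4, 10.5]]
t 21.525 [432.7  83.7 245.8] [-1.7996e+02 -1.0000e-02  1.1365e+02] [-1.2  0.5  1. ] 85.3
tool delta -1.1 2.1 207.8 turn 0.0
```

Request:
move_arm:
  increments:
    - [100,0.5,1.2,45,0.5]
    - [100,0,0,50,0]
    - [100,0,0,45,0]
    - [100,0,0,35,0]
    - [100,0,0,20,0]
    - [100,0,0,10,0]
    - [100,0,0,6,0]
    - [100,0,0,0,0]
    - [0,0,0,0,0]
    - [0,0,0,0,0]
    - [0,0,0,0,0]
    - [0,0,0,0,0]
    - [0,0,0,0,0]
    - [0,0,0,0,0]
  squeeze: 30

```text
t: 23.28
tcp_pos: [434.2, 84.8, 35.9]
orientation: [179.9, 0.0, 113.3]
wrist_force: [-0.7, 1.0, 7.7]
width: 59.5
```

Request:
move_arm:
  increments:
    - [0,0,0,-3,0]
    - [0,0,0,-5,0]
    - [0,0,0,-10,0]
    - [0,0,0,-20,0]
    - [0,0,0,-30,0]
    - [0,0,0,-40,0]
    - [0,0,0,0,0]

```text
t: 24.15
tcp_pos: [435.1, 84.8, 146.1]
orientation: [179.7, 0.1, 113.3]
wrist_force: [-0.0, 0.2, -0.8]
width: 58.9
```

```bash
python3 s.py 551.8 271.7 140 78.1; python3 look.py 10 wrist
```

```text
t 24.15 [435.1  84.8 146.1] [1.7973e+02 1.0000e-01 1.1335e+02] [-0.   0.2 -0.8] 58.9
tool delta 125.3 181.2 6.1 turn 35.2
wrist 65.70646984690485 316.149408868747 196.08314240145657 [-2.78752885 -0.57725857 -0.09362838] [-434.19841561 -104.14099252  268.78040949]
```

View pics/wrist_10.png

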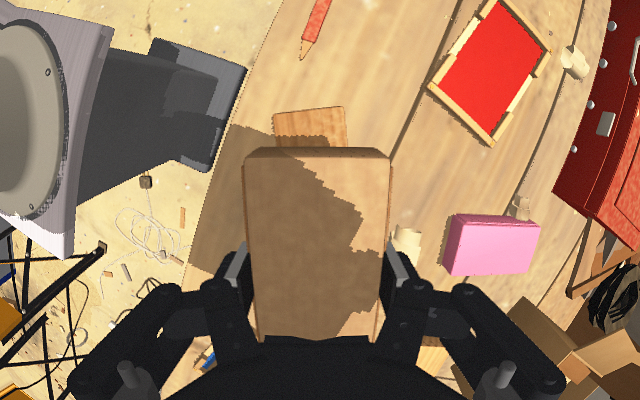

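Request:
move_arm:
  increments:
    - [0,20.5,30,0,0]
    - [0,21,30,0,0]
    - [0,21,30,0,0]
    - [0,21,30,0,0]
    - [0,21,30,0,0]
    - [0,21,30.5,0,0]
    - [0,0,0,10,9]
    - [0,0,0,15,9]
    - [0,0,0,15,9]
    - [0,0,0,10,8.3]
    - [0,0,0,0,0]
    - [0,0,0,0,0]

```text
t: 25.7
tcp_pos: [549.7, 271.4, 93.2]
orientation: [-180.0, 0.0, 78.2]
wrist_force: [0.5, -0.2, -0.1]
width: 59.4
```

```bash
python3 s.py 551.8 271.7 14 78.1; python3 look.py 11 wrist
```

```text
t 25.7 [549.7 271.4  93.2] [-1.7998e+02  1.0000e-02  7.8240e+01] [ 0.5 -0.2 -0.1] 59.4
tool delta 0.7 2.0 79.2 turn 0.1
wrist 65.70646984690485 316.149408868747 196.08314240145657 [-2.82883479  0.28900246  0.04454508] [-483.81347179  362.44955237  359.79688834]
```

View pics/wrist_11.png

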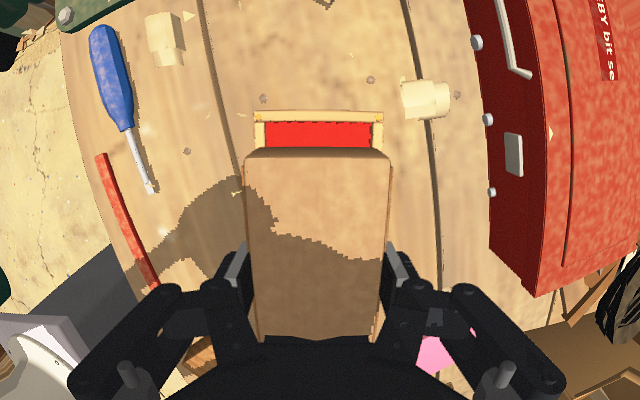

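Request:
move_arm:
  increments:
    - [0,0.7,1.8,25,0]
    - [0,0,0,25,0]
    - [0,0,0,15,0]
    - [0,0,0,8,0]
    - [0,0,0,4,0]
    - [0,0,0,2,0]
    - [0,0,0,0,0]
    - [0,0,0,2,0]
    - [0,0,0,1,0]
    - [0,0,0,0,0]

```text
t: 27.0
tcp_pos: [551.9, 271.8, 12.0]
orientation: [180.0, -0.0, 78.0]
wrist_force: [-2.8, -1.1, 10.5]
width: 59.7
```

Request:
move_arm:
  increments:
    - [20,0,0,-1,0]
    - [70,0,0,0,0]
    - [100,0,0,0,0]
    - [100,0,0,0,0]
    - [100,0,0,0,0]
    - [100,0,0,-20,0]
    - [100,0,0,-40,0]
    - [100,0,0,-50,0]
    - [100,0,0,-50,0]
    - [100,0,0,-50,0]
    - [100,0,0,0,0]

```text
t: 28.38
tcp_pos: [553.4, 272.5, 226.3]
orientation: [179.7, -0.2, 78.0]
wrist_force: [0.0, -0.3, -1.2]
width: 85.4
```

```bash
python3 s.py 436.5 86 230 119.4; python3 look.py 12 wrist
```

```text
t 28.375 [553.4 272.5 226.3] [179.66  -0.21  78.05] [ 0.  -0.3 -1.2] 85.4
tool delta -206.6 -75.8 -3.7 turn -41.4
wrist 65.70646984690485 316.149408868747 196.08314240145657 [-2.83176505  0.29545125  0.03569656] [-487.4011214   328.71911109  483.93498035]
```

View pics/wrist_12.png

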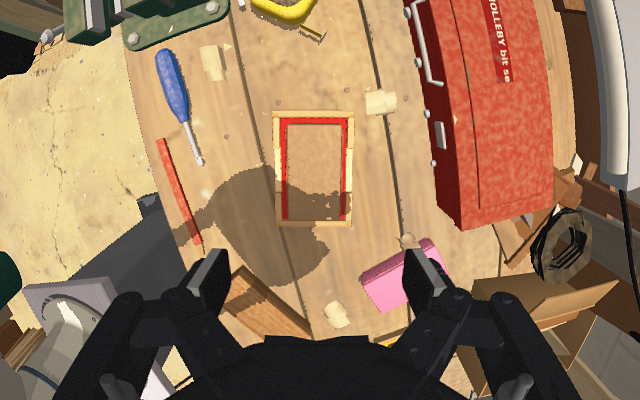

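The cork block is centred and flat in the red tray at (314,170). The oak block is last.

Request:
move_arm:
  increments:
    - [100,-34,-12.5,-2,0]
    - [100,-34,-12.5,-2,0]
    - [100,-34.5,-12.5,0,0]
    - [100,-34.5,-12.5,0,0]
    - [100,-34.5,-12.5,0,0]
    - [100,-34.5,-12.5,0,0]
    - [100,0,0,0,-10.3]
    - [100,0,0,0,-10.3]
    - [100,0,0,0,-10.3]
    - [100,0,0,0,-10.3]
    - [100,0,0,0,0]
    - [100,0,0,0,0]

```text
t: 29.92
tcp_pos: [435.3, 85.8, 225.8]
orientation: [-179.9, -0.0, 119.0]
wrist_force: [0.1, 0.4, -0.7]
width: 85.3
```

```bash
python3 look.py 13 wrist
python3 - <<'E'
from h import *
d=cam('wrist');im=cv2.cvtColor(d['color'],cv2.COLOR_RGB2BGR)
cv2.imwrite('pics/c13.png',cv2.resize(im[90:250,240:400],None,fx=4,fy=4,interpolation=cv2.INTER_CUBIC))
E
```

```text
wrist 65.70646984690485 316.149408868747 196.08314240145657 [-2.75919    -0.71601754 -0.10564332] [-422.3533352  -167.63273063  335.39808813]
```

View pics/c13.png

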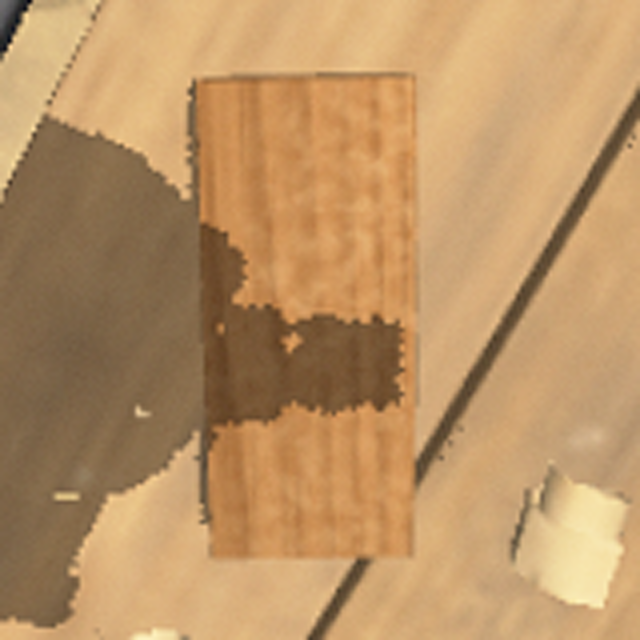

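```bash
python3 - <<'E'
from h import *
d=cam('wrist')
def q(n,c,z):
    p=onplane(d,np.array(c)/4+[239.6,89.6],z,True);print(n,fit(p),p.mean(0).round(1),p.round(1).tolist())
q('oak',[(194,77),(415,74),(413,557),(210,556)],30)
E
python3 s.py 436.5 86 8 119.4
```

```text
oak (array([436.3,  86. ]), 60.5, 140.6, -60.1) [436.1  86.2] [[375.2, 131.9], [427.1, 161.8], [497.5, 40.0], [444.5, 10.9]]
t 29.975 [435.4  85.8 225.9] [-1.7996e+02 -2.0000e-02  1.1903e+02] [0.6 0.4 0.5] 85.3
tool delta -0.3 1.1 217.9 turn -0.4
```

Request:
move_arm:
  increments:
    - [100,-0.3,0.9,45,-0.7]
    - [100,0,0,50,0]
    - [100,0,0,50,0]
    - [100,0,0,35,0]
    - [100,0,0,20,0]
    - [100,0,0,12,0]
    - [100,0,0,7,0]
    - [100,0,0,0,0]
    - [0,0,0,0,0]
    - [0,0,0,0,0]
    - [0,0,0,0,0]
    - [0,0,0,0,0]
    - [0,0,0,0,0]
    - [0,0,0,0,0]
  squeeze: 40

```text
t: 31.72
tcp_pos: [436.9, 86.0, 8.0]
orientation: [179.9, 0.0, 119.9]
wrist_force: [-0.5, 0.3, 9.5]
width: 58.8
```

Request:
move_arm:
  increments:
    - [0,0,0,-3,0]
    - [0,0,0,-5,0]
    - [0,0,0,-10,0]
    - [0,0,0,-20,0]
    - [0,0,0,-30,0]
    - [0,0,0,-40,0]
    - [0,0,0,-40,0]
    - [0,0,0,0,0]

```text
t: 32.72
tcp_pos: [437.9, 86.1, 158.1]
orientation: [179.7, 0.1, 119.9]
wrist_force: [0.5, 0.4, -1.5]
width: 59.2
```

```bash
python3 s.py 623.4 -300.7 140 97.8; python3 look.py 14 wrist
```

```text
t 32.725 [437.9  86.1 158.1] [1.7973e+02 1.3000e-01 1.1994e+02] [ 0.5  0.4 -1.5] 59.2
tool delta -427.7 -32.3 18.1 turn 22.1
wrist 65.70646984690485 316.149408868747 196.08314240145657 [-2.75237086 -0.7374633  -0.1181054 ] [-423.44836257 -155.04898538  265.55657883]
```

View pics/wrist_14.png

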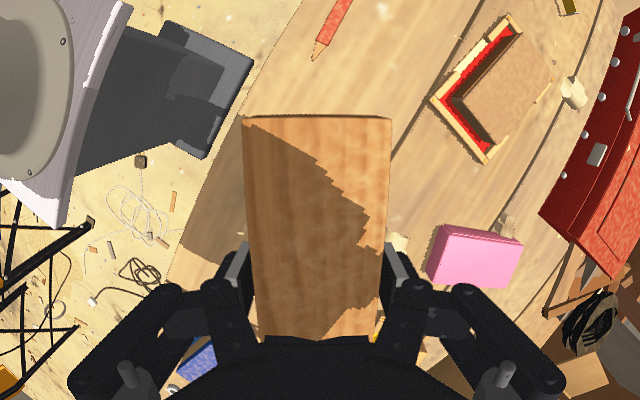

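Run:
```python
from h import *
d=cam('wrist');d['rvec']=np.array([-2.81822933,0.36891848,0.04704066]);d['tvec']=np.array([-475.35951448,-95.16943992,358.0036918])
hsv=cv2.cvtColor(cv2.imread('pics/wrist_8.png'),cv2.COLOR_BGR2HSV)
m=cv2.inRange(hsv,(50,70,30),(95,255,255));k,l=cv2.connectedComponents(m);v,u=np.where(l==l[210,462]);print(fit(onplane(d,np.c_[u,v],6,True)))
```

```text
(array([ 623.1, -298.3]), 76.0, 153.2, -82.0)
```

Request:
move_arm:
  increments:
    - [0,-35.5,-2.7,0,0]
    - [0,-35.5,-2.7,0,0]
    - [0,-35.5,-2.7,0,0]
    - [0,-35.5,-2.7,0,0]
    - [0,-35.5,-2.7,0,0]
    - [0,-35.5,-2.7,0,0]
    - [0,-35.5,-2.7,0,0]
    - [0,-35.5,-2.7,0,0]
    - [0,-35.5,-2.7,0,0]
    - [0,-35.5,-2.7,0,0]
    - [0,-35.5,-2.7,0,0]
    - [0,-36,-2.7,0,0]
    - [0,0,0,15,7.5]
    - [0,0,0,20,7.5]
    - [0,0,0,20,7.1]
    - [0,0,0,0,0]
    - [0,0,0,0,0]

```text
t: 34.9
tcp_pos: [621.3, -299.8, 100.3]
orientation: [-180.0, -0.0, 98.0]
wrist_force: [1.1, 0.9, -1.7]
width: 59.1
```

```bash
python3 s.py 623.4 -300.7 16 97.8; python3 look.py 15 wrist
```

```text
t 34.9 [ 621.3 -299.8  100.3] [-1.7998e+02 -1.0000e-02  9.8010e+01] [ 1.1  0.9 -1.7] 59.1
tool delta -1.2 1.9 84.3 turn 0.2
wrist 65.70646984690485 316.149408868747 196.08314240145657 [-2.83633089 -0.20098236 -0.02929293] [-573.38023262 -367.28260559  142.36484427]
```

View pics/wrist_15.png

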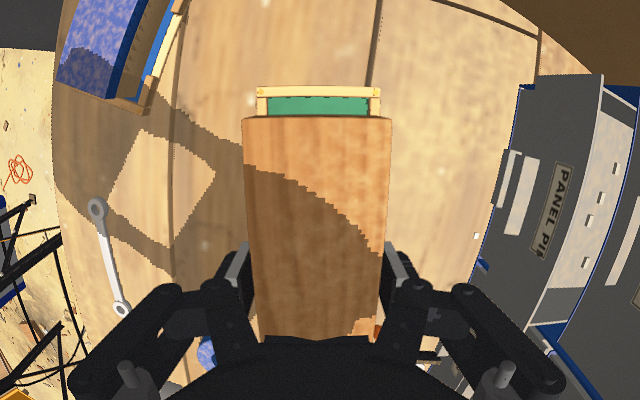

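```bash
python3 - <<'E'
from h import *
d=cam('wrist');p=onplane(d,[(267,97),(369,97),(318,97)],6,True);print(p.round(1))
a=np.radians(98);c=p[:2].mean(0)-78*np.array([np.cos(a),np.sin(a)]);print(c)
E
python3 s.py 623.2 -299.5 16 98
```

```text
[[ 573.4 -224.9]
 [ 650.3 -213.8]
 [ 611.9 -220. ]]
[ 622.68641424 -296.60890199]
t 34.95 [ 621.6 -299.9  100.7] [1.7998e+02 2.0000e-02 9.7980e+01] [ 0.8 -0.1 -1.2] 58.9
tool delta 0.2 1.7 84.7 turn -0.0
```

Request:
move_arm:
  increments:
    - [0,1.7,1.2,25,0]
    - [0,0,0,25,0]
    - [0,0,0,18,0]
    - [0,0,0,8,0]
    - [0,0,0,5,0]
    - [0,0,0,2,0]
    - [0,0,0,0,0]
    - [0,0,0,2,0]
    - [0,0,0,1,0]
    - [0,0,0,0,0]

```text
t: 36.2
tcp_pos: [622.3, -297.9, 14.2]
orientation: [-180.0, -0.0, 97.8]
wrist_force: [0.2, 0.7, -0.7]
width: 58.9
```

Request:
move_arm:
  increments:
    - [0,0,0,1,0]
    - [0,0,0,0,0]
    - [0,0,0,0,0]

```text
t: 36.58
tcp_pos: [622.4, -298.0, 14.1]
orientation: [180.0, 0.0, 97.8]
wrist_force: [-4.5, 2.5, 10.6]
width: 59.1
```

Request:
move_arm:
  increments:
    - [20,0,0,-1,0]
    - [70,0,0,0,0]
    - [100,0,0,0,0]
    - [100,0,0,0,0]
    - [100,0,0,0,0]
    - [100,0,0,-20,0]
    - [100,0,0,-40,0]
    - [100,0,0,-50,0]
    - [100,0,0,-50,0]
    - [100,0,0,-50,0]
    - [100,0,0,0,0]

```text
t: 37.95
tcp_pos: [624.1, -298.9, 230.5]
orientation: [179.6, 0.3, 97.8]
wrist_force: [0.2, 0.4, 0.1]
width: 85.4
```

```bash
python3 s.py; python3 look.py 16 wrist top
```

```text
t 37.95 [ 624.1 -298.9  230.5] [179.61   0.31  97.85] [0.2 0.4 0.1] 85.4
wrist 65.70646984690485 316.149408868747 196.08314240145657 [-2.83138226 -0.19501516 -0.03943659] [-578.87778548 -402.97981499  260.97500155]
top 51.944325492617224 318.7160997381539 204.77582396880834 [ 2.13479912 -2.1756468   0.1405269 ] [  99.85167154  543.64679361 1145.00976044]
```

View pics/wrist_16.png

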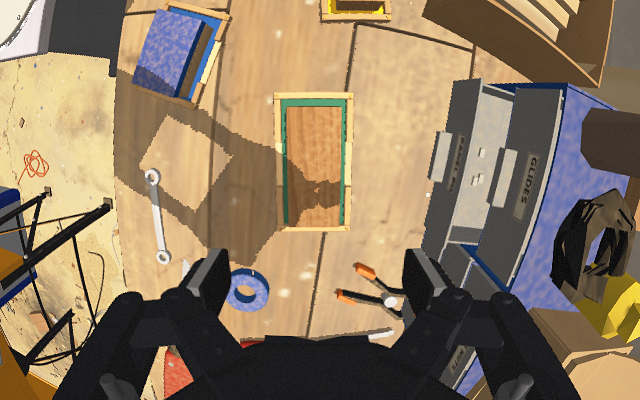

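View pics/top_16.png

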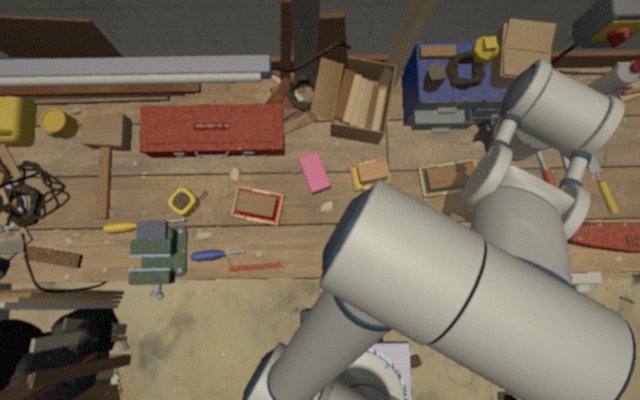

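The oak block lies at (314,165) in the green tray, and the tape measure is still at (182,202). One numerical check on the oak, where the tray estimates disagreed by a few mm.

Run:
```python
from h import *
d=cam('wrist');im=cv2.cvtColor(d['color'],cv2.COLOR_RGB2BGR)
cv2.imwrite('pics/c16.png',cv2.resize(im[85:240,265:365],None,fx=3.8,fy=3.8,interpolation=cv2.INTER_CUBIC))
```

```text
(no output)
```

View pics/c16.png

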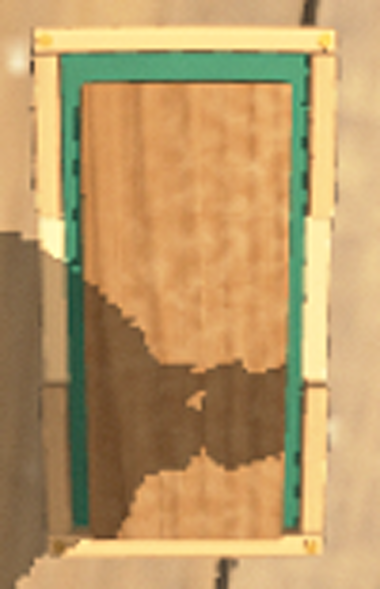

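```bash
python3 - <<'E'
from h import *
d=cam('wrist')
def q(n,c,z):
    p=onplane(d,np.array(c)/3.8+[264.6,84.6],z,True);print(n,fit(p),p.mean(0).round(1))
q('oak top',[(82,83),(293,83),(285,537),(92,537)],36)
q('rim outer',[(35,30),(335,30),(322,553),(52,556)],14)
E
python3 s.py
```

```text
oak top (array([ 623.4, -296.9]), 60.2, 138.4, -82.1) [ 623.3 -296.9]
rim outer (array([ 622.6, -296.9]), 90.5, 170.9, -82.0) [ 622.6 -296.8]
t 38.05 [ 622.3 -297.9  225.7] [1.7992e+02 6.0000e-02 9.7840e+01] [-0.3 -0.8 -1. ] 85.5
```

```bash
python3 -c "
from rig import manip
print(manip.finish_job())"
```

```text
the job is handed in; nothing more can be done
None
```

I took the pile apart from the top down and laid each thing in its own tray: beech in yellow, screw box in blue, cork in red, oak in green. I handed the job in at about t = 38 s of the 112 s allowed.

- **Oak:** measured after release, it sat within about 1 mm of the green tray's centre and about 0.1° from parallel. My earlier estimates of that tray's centre disagreed by up to 4 mm along its length. The last check, on the tray's rim, gave the centre used here.
- **Beech, screw box and cork:** I checked these by eye in the wrist pictures after release. Each lay flat and roughly centred inside its rim, but I did not measure their offsets.
- **Robot and tape measure:** the gripper ended open about 225 mm above the bench with no contact force. In the last top picture the tape measure was where it started.

No check failed, and the job gave no verdict when handed in.

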